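Offer the cylinder barrel up to the piston and hold it there

TASK

Lift the finned cylinder barrel out of the cardboard box, carry it over the tool case to the engine, and hold it upright right over the piston, about a centimetre above the crown and not touching: bore in line with the piston, exhaust port to the front of the engine and square with it, so that its flange holes line up with the studs. Finish while still holding it there, steady, so that the rings can be fed in; never let the barrel or the robot touch the engine, and don't shift the other things on the bench.

Things in the scene. Friction and masses are not known exactly. Their poses are not given: they have to be found in the camera images.
- barrel: Loose aluminium cylinder barrel of a small two-stroke, 0.5 kg, upright on the box floor. Origin: underside centre of its spigot, on the bore axis; z up, x to the exhaust port. Spigot: 42 mm dia, z 0-16. Flange 60 x 60 mm, z 16-24, four 7 mm holes at x, y = +-22 mm. Flat-edged fins 78 mm along x, 60 mm along y, z 26-74. Top at z 76. Bore 36 mm. Inlet flange at -x, out to x = -53 mm.
- barrel_grip (a point): Where to take the barrel: on its bore axis, 56 mm above its origin (20 mm below its top), between the two flat fin sides 60 mm apart; the fingers close along the barrel's y, from above.
- barrel_exhaust (a point): Centre of the outer end of the barrel's round exhaust stub (28 mm in diameter): 60 mm along x and 46 mm up from the barrel's origin.
- carton: Fixed open cardboard box, 240 mm (its x) by 220 mm (its y), 85 mm high, walls and floor 5 mm thick, with folded-down flaps outside its x ends. Origin: centre of its underside, on the bench. The barrel stands on its floor, its axis at least 80 mm from the outside of the walls.
- engine: Fixed engine bottom end on wooden bearers. Origin: on the bench under the cylinder axis; z up, x to its front, where the wooden piston fork's handle points; the long gearbox end is the rear. x -151 to 95, y -80 to 80 mm. Gasket face at 130 mm, four M6 studs at x, y = +-22 mm up to 154 mm; the upright piston, 36 mm dia, stands on the fork, its flat crown highest of all at 178.5 mm.
- piston_crown (a point): Centre of the flat top of the piston, on the cylinder axis, 178.5 mm above the bench; axes as the engine's.
- toolcase: Bystander between box and engine: loose black two-tier tool case, 2.4 kg, 262 mm along its x, 127 mm along its y, 107 mm high. Origin: centre of its underside.
- carburettor: Bystander: loose small carburettor standing on the tool case, 64 x 34 mm, 82 mm high, so its top is 189 mm above the bench. Origin: centre of its underside.
- head: Bystander: loose finned cylinder head with its spark plug in it, 72 x 60 mm, 74 mm high over all, on the bench beyond the tool case. Origin: centre of its underside.
- oil: Bystander: loose yellow oil bottle, 68 mm in diameter, 190 mm high, at the right-hand (-y) side. Origin: centre of its underside.

How it is judged (in metres and radians):
On the way, in this order (a step that is already met when the one before it is completed fails the run):
1. the barrel is held in the fingers, clear above the rim of the box (height (world z) of barrel above 0.09 m and contact force between the fingers and barrel above 2 N), for 0.1 s.
2. the barrel, held in the fingers, passes above the tool case (y of barrel in the frame of toolcase between -0.075 and 0.075 m and x of barrel in the frame of toolcase between -0.25 and 0.25 m and z of barrel in the frame of toolcase above 0.107 m and contact force between the fingers and barrel above 2 N), for 0.05 s.
At the end, for the whole second after the job is handed in: The barrel hangs in the fingers with the underside of its spigot 3 to 18 mm above the piston crown, its bore axis within 5 mm of the piston's, upright within 0.09 rad, square with the engine within 0.1 rad with the exhaust port to the front, still (under 20 mm/s), and nothing touches the engine (z of barrel in the frame of piston_crown between 0.003 and 0.018 m and horizontal distance between barrel and piston_crown below 0.005 m and angle between barrel's own z axis and vertical below 0.09 rad and angle between the x axis of barrel and the x axis of engine, either way round below 0.1 rad and x of barrel_exhaust in the frame of engine above 0.03 m and linear speed of barrel below 0.02 m/s and contact force between the fingers and barrel above 2 N and contact force between engine and anything else below 0.1 N); the arm keeps its last pose, push and grip.
It fails at once if the barrel or the robot touches the engine (contact force between engine and anything else above 0.5 N).
It fails at once if the tool case, carburettor, cylinder head or oil bottle is shifted by more than 15 mm (distance of any of toolcase, carburettor, head, oil from where it was at the start of the episode above 0.015 m).
It also fails if it takes over 51 s, if anything falls off the work surface, if the arm or the gripper's body presses on something with over 40 N, if the wrist force passes 120 N, or if a joint passes its speed limit or range.

ROBOT

A 6-joint arm with a two-finger parallel gripper is mounted at the origin on the work surface. World frame = base frame: x ahead of the robot, y to its left, z up, the work surface at z = 0. Lengths are in mm, angles in rad, forces in N, time in s.
With the tool pointing down it reaches from about 300 to 850 mm from the base axis. Payload 4.2 kg.
Tool frame: the origin (TCP) lies midway between the tips of the shut fingers; the grasp point (between the pads) lies grip_depth behind it (grip_depth is the distance from the TCP to the grasp point, in mm); y points along the fingers, x is the direction in which the jaws open and shut, and the axes are right-handed (so a half turn about y gives the same grasp; the last joint's range is limited). The gripper opens to 91 mm and grips with 3 to 60 N. Pads are 32 mm wide; open, the fingers measure 118 mm over their backs; the gripper's body (76 mm by 178 mm) begins 60 mm behind the grasp point.
Start: joints at [1.172, 0.32, 1.565, -0, 1.257, -0.02], TCP at [212.642, 534.253, 213.976] pointing down, gripper open.
Joint ranges: [-3.11, 3.11], [-0.84, 2.01], [0.21, 2.61], [-1.34, 4.49], [0.05, 2.63], [-2.56, 2.56]. Speed limits (rad/s): [2.57, 2.57, 3.14, 3.14, 3.14, 3.14].

INTERFACE

Orientations are given as a 3x3 rotation matrix whose columns are the frame's x, y, z axes.
In Python, from cell import * gives the robot as it stands.
- The arm moves only by the tool send_rows, never from a script. Its argument "motion" is a list of rows, each a list of 5 numbers: the closure, from 0 (fully open) to 1 (shut), then the shift along the tool's x, y, z in m, then the turn about the tool's y in rad. A call has exactly 8 rows; each row is the pose to reach, as a shift and turn from the pose measured when the call began, along the tool's axes at that moment; what a row does not reach only later rows make up. A row lasts 1/10 s, in which the tool goes at most 50 mm and 8.59 degrees, less where a joint would pass 70% of its speed; a pose out of reach is approached as far as the arm can. A call with a gripper value outside its range is refused whole. The fingers move at their own pace and stop on an object; "grip_force" is the grip in N (left out, the last holds). Time passes only in rows, so rows that repeat a pose let the fingers close, or fill a call up. It gives the time, the measured TCP pose, the force and the opening at its end, in the units of the state.
- observe(): the state, without advancing time (a new reading comes with each control period).
- capture(name): name is "scene" or "top" or "wrist"; returns (picture, depth): 384x512x3 uint8, blue, green, red; 384x512 float32, mm along the optical axis (not along the pixel's ray), 0 where there is no reading.
- get_calibration(name): a dict with "intrinsics" (3x3 intrinsics, pixels), "R" (3x3) and "t" (3): a world point X has camera coordinates R X + t. Camera axes: x right, y down, z forward; pixel columns grow to the right and rows downward; lengths in mm; the calibration is good to about 2 mm. A picture is of the moment at which its call begins: read the wrist's pose just before it. get_calibration takes no time and is no camera call; for the wrist camera it gives the pose at the moment of the call.
- job_done(): hands the job in, once; it reports no verdict.
The state is a dict: "time": time; "qpos": joint angles; "joint_velocities": joint speeds; "joint_efforts": joint torques, N m; "ee_pos": TCP position; "tcp_rot": TCP orientation; "ft_force": force on the tool from outside, world axes, zero at the start; "ft_torque": the same for the moment, N m; "finger_gap": finger opening in mm.
Only numpy, scipy, OpenCV 4.12 (cv2) and the standard library are available. Lean on these libraries where they do the work, as an engineer would, in place of code of your own. Each camera call takes 0.05 s, during which the arm holds its last target. There are 200 camera calls.

## Working session

There is one attempt and no reset: what is moved stays moved. The work goes in short steps, Python scripts to look and compute and a tool call to move; the robot and the scene stay as the last step left them, time stands still between calls to the robot, and variables do not carry over. Pictures are saved under pics/ and viewed, about 8 in all and at most 12, crops included, and the job is handed in when it is done.

Besides the shell and the picture viewer there is one more tool, called after ">>>" by a JSON object that holds its "fn" and its "kwargs", one argument or row to a line. send_rows: Moves the arm, as the interface text tells. Its arguments: {"type":"object","properties":{"motion":{"type":"array","items":{"type":"array","items":{"type":"number"}}},"grip_force":{"type":"number"}},"required":["motion"]}

```bash
mkdir -p pics; ls
python3 - <<'E'
from cell import *
import cv2,numpy as np
s=observe();print(s)
for n in("scene","top"):
    p,d=capture(n);cv2.imwrite(f"pics/{n}0.png",p);np.savez(f"{n}0.npz",p=p,d=d)
    c=get_calibration(n);print(n,c)
    print((d==0).mean())
E
python3 -c "
import cv2
a=cv2.imread('pics/scene0.png');b=cv2.imread('pics/top0.png')"
```

```text
pics
{'time': 0.0, 'qpos': array([ 1.17199105e+00,  3.20318464e-01,  1.56570287e+00,  9.59488365e-06,
        1.25740118e+00, -1.99759652e-02]), 'joint_velocities': array([ 0.00088943, -0.00144332, -0.00281089,  0.00073781, -0.00138572,
       -0.00059299]), 'joint_efforts': array([-2.46256539e-03, -4.12452829e+01, -2.31971079e+01,  7.26330187e-02,
        4.53576038e-02, -1.29625587e-04]), 'ee_pos': array([212.4358633 , 533.75926615, 213.09578229]), 'tcp_rot': array([[ 3.69835140e-01, -7.18974255e-04, -9.29097117e-01],
       [ 9.29095594e-01, -1.68270904e-03,  3.69835836e-01],
       [-1.82930257e-03, -9.99998326e-01,  4.56708777e-05]]), 'ft_force': array([ 0.34811983,  0.40372884, -0.08960949]), 'ft_torque': array([ 0.00014825, -0.02323209,  0.00642124]), 'finger_gap': 91.16972805890502}
scene {'intrinsics': array([[373.48579344,   0.        , 253.76593309],
       [  0.        , 373.48579344, 188.41413479],
       [  0.        ,   0.        ,   1.        ]]), 'R': array([[-0.08093858,  0.99671072,  0.00408441],
       [ 0.83728043,  0.07021399, -0.5422467 ],
       [-0.54074988, -0.04046888, -0.8402094 ]]), 't': array([ 170.13772032, -442.88217587, 1718.02998135])}
0.004048665364583333
top {'intrinsics': array([[410.66117923,   0.        , 258.04311394],
       [  0.        , 410.66117923, 184.38298328],
       [  0.        ,   0.        ,   1.        ]]), 'R': array([[ 0.02791543, -0.999351  , -0.02276636],
       [-0.99352278, -0.02522854, -0.11079715],
       [ 0.11015088,  0.02571185, -0.99358225]]), 't': array([-123.04974183,  629.53935052, 1387.87398827])}
0.003997802734375
```

View pics/scene0.png

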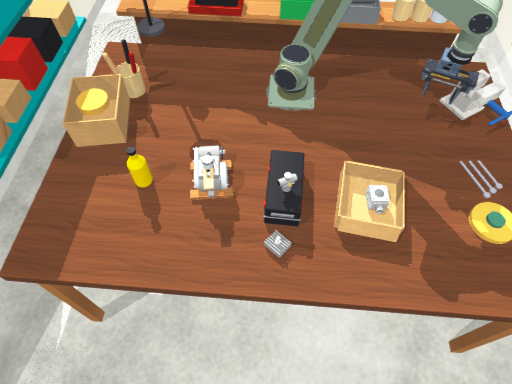

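View pics/top0.png

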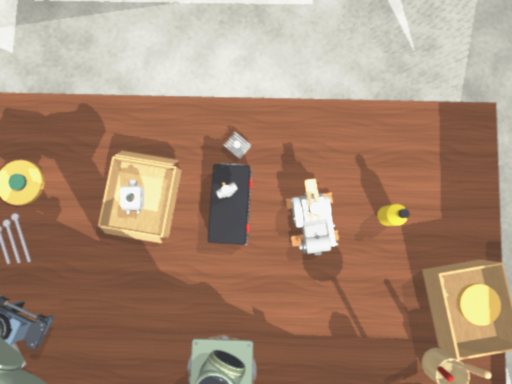

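The scene view shows the box with the barrel at (377,195), the tool case at (285,187) with the carburettor at (289,180), the engine at (211,172), the head at (278,243) and the oil bottle at (140,168). In the top view the barrel is at (131,197) and the engine at (315,222), with the fork handle at (311,186) pointing up (+x).

```bash
cat > h.py <<'E'
import cv2,numpy as np
from cell import *
def pts(n,p,d,cal=None):
    c=cal or get_calibration(n);K=c["intrinsics"]
    v,u=np.mgrid[:384,:512]
    X=np.stack([(u-K[0,2])*d/K[0,0],(v-K[1,2])*d/K[1,1],d],-1)
    W=(X-c["t"])@c["R"]; W[d==0]=np.nan
    return W
def ray(c,u,v,z):
    K=c["intrinsics"];r=c["R"].T@np.linalg.solve(K,[u,v,1]);o=-c["R"].T@c["t"]
    return o+r*(z-o[2])/r[2]
E
python3 - <<'E'
from h import *
def up(i,s): return cv2.resize(i,None,fx=s,fy=s,interpolation=cv2.INTER_CUBIC)
S=np.load("scene0.npz");T=np.load("top0.npz")
def c(p,u,v,w,h): return cv2.resize(p[v:v+h,u:u+w],(390,290),interpolation=cv2.INTER_CUBIC)
im=np.vstack([np.hstack([c(S["p"],345,170,62,46),c(T["p"],105,174,62,46)]),np.hstack([c(S["p"],170,135,94,70),c(T["p"],268,175,94,70)])])
cv2.imwrite("pics/z.png",im)
for n,D in(("top",T),("scene",S)):
    W=pts(n,D["p"],D["d"]); z=W[...,2]
    v,u=np.mgrid[:384,:512]
    win={"top":dict(barrel=(105,170,165,225),engine=(280,180,345,260),case=(203,158,255,250),box=(92,145,188,250)),
     "scene":dict(barrel=(355,178,398,218),engine=(185,135,240,205),case=(260,145,310,230),box=(328,155,412,245))}[n]
    for k,(a,b,c2,e) in win.items():
        m=(u>=a)&(u<c2)&(v>=b)&(v<e)
        if k=="barrel": s=m&(z>70)&(z<95)
        if k=="engine": s=m&(z>165)&(z<195)
        if k=="case": s=m&(z>97)&(z<117)
        if k=="box": s=m&(z>80)&(z<92)
        P=W[s]
        if len(P)<5: print(n,k,len(P));continue
        r=cv2.minAreaRect(P[:,:2].astype(np.float32))
        print(n,k,len(P),np.median(P,0).round(1),P.mean(0).round(1),r)
        if k=="engine":print(np.nanmax(z[m]),np.histogram(z[m],bins=range(100,220,10)))
        if k=="case":
            q=W[m&(z>125)];print(" carb",q.mean(0),q.max(0))
E
```

```text
top barrel 450 [582.2 332.7  80.6] [581.2 337.6  79.8] ((575.8964233398438, 297.10955810546875), (227.4856719970703, 129.72885131835938), 76.82417297363281)
top engine 108 [ 547.9 -290.2  178.8] [ 547.7 -289.9  178.5] ((548.213134765625, -289.3806457519531), (31.365543365478516, 33.156005859375), 1.8351466655731201)
185.34691432411998 (array([202, 126, 156, 296, 166,  15,   5,  79,  28,   0,   0]), array([100, 110, 120, 130, 140, 150, 160, 170, 180, 190, 200, 210]))
top case 2788 [548.  -17.7 107.3] [554.4 -16.5 107.3] ((559.8114013671875, -15.1712646484375), (125.43621826171875, 260.4041748046875), 88.04719543457031)
 carb [596.79997585 -13.42020449 170.68047188] [623.88636811  18.34619681 194.58335626]
top box 813 [580.  309.4  84.4] [580.3 301.6  84.8] ((581.04296875, 295.0107421875), (223.09800720214844, 258.20281982421875), 81.7403335571289)
scene barrel 285 [580.5 319.6  79.4] [577.2 319.7  78.4] ((573.5736694335938, 319.8403015136719), (79.3682632446289, 63.54020690917969), 5.279928207397461)
scene engine 90 [ 551.2 -290.   177.8] [ 550.4 -289.6  176.8] ((547.621337890625, -291.2757568359375), (36.704776763916016, 33.91240692138672), 66.0584945678711)
183.96785011549565 (array([124,  80, 127, 198, 124,  29,  18,  65,  16,   0,   0]), array([100, 110, 120, 130, 140, 150, 160, 170, 180, 190, 200, 210]))
scene case 1920 [579.5 -18.4 106.7] [570.  -16.3 106.7] ((560.1507568359375, -15.078582763671875), (124.78032684326172, 262.79364013671875), 88.05342102050781)
 carb [605.33082467 -11.12263823 165.81602571] [623.79233198  20.41412868 191.64762777]
scene box 707 [604.7 303.5  84.3] [603.9 297.8  84.4] ((580.3104858398438, 294.44976806640625), (219.6259002685547, 259.7071838378906), 82.51891326904297)
```

View pics/z.png

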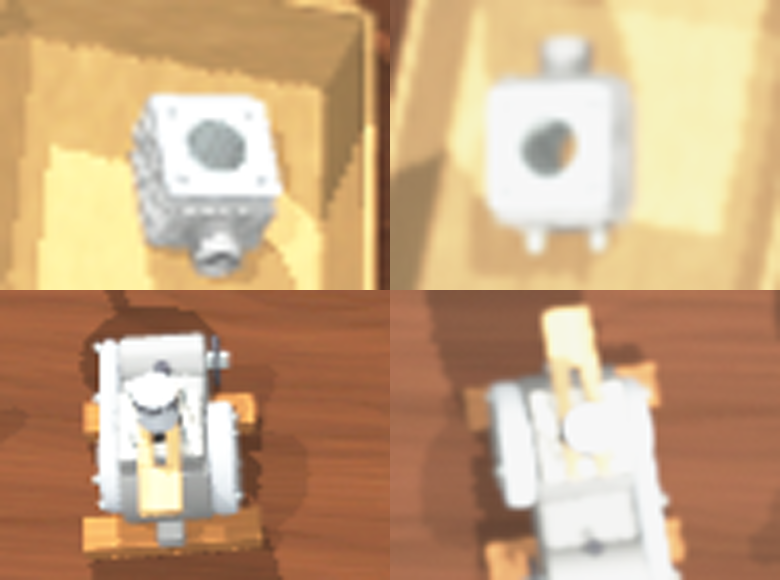

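The barrel's exhaust stub points to +x (image up in the top view, bottom-right crop of the scene), bore at about (131,197) top. The fork handle on the engine also points to +x, leaning slightly to +y.

Run:
```python
from h import *
for n in("top","scene"):
    D=np.load(n+"0.npz");p=D["p"];W=pts(n,p,D["d"]);z=W[...,2];c=get_calibration(n)
    near=(abs(W[...,0]-548)<200)&(abs(W[...,1]+290)<110)
    hsv=cv2.cvtColor(p,cv2.COLOR_BGR2HSV)
    wood=near&(z>120)&(z<160)&(hsv[...,1]>60)&(hsv[...,0]<30)
    P=W[wood];print(n,"handle",len(P),P.mean(0).round(1),"z",P[:,2].min(),P[:,2].max())
    r=cv2.minAreaRect(P[:,:2].astype(np.float32));print(r); vx=cv2.fitLine(P[:,:2].astype(np.float32),cv2.DIST_HUBER,0,.01,.01).ravel();print("yaw",np.degrees(np.arctan2(vx[1],vx[0])))
    dv=P.mean(0)[:2]-[548,-290];print("dir piston->handle",np.degrees(np.arctan2(dv[1],dv[0])))
    # whole engine
    e=near&(z>20);P=W[e];print("eng",len(P),cv2.minAreaRect(P[:,:2].astype(np.float32)))
    # bearers
    b=near&(z>10)&(z<60)&(hsv[...,1]>120)&(hsv[...,2]>150);P=W[b];print("bear",len(P),cv2.minAreaRect(P[:,:2].astype(np.float32)) if len(P)>4 else 0)
    # barrel
    m=(abs(W[...,0]-578)<60)&(abs(W[...,1]-320)<60)&(z>74)&(z<88)&(hsv[...,1]<60)
    k,l,st,ce=cv2.connectedComponentsWithStats(m.astype(np.uint8));i=1+st[1:,4].argmax();P=W[l==i];print("barrel",len(P),cv2.minAreaRect(P[:,:2].astype(np.float32)))
    u,v=((131,197) if n=="top" else (379,193))
    box=p[v-12:v+12,u-12:u+12].copy();g=cv2.cvtColor(box,cv2.COLOR_BGR2GRAY);
    filled=np.zeros(m.shape,np.uint8);cs,_=cv2.findContours((l==i).astype(np.uint8),cv2.RETR_CCOMP,cv2.CHAIN_APPROX_NONE)
    for q in cs:
        mm=cv2.moments(q)
        if mm["m00"]>5: print("contour",mm["m00"],ray(c,mm["m10"]/mm["m00"],mm["m01"]/mm["m00"],81).round(1))
```

```text
top handle 64 [ 597.8 -277.7  140.8] z 134.36960173745953 146.13137605354555
((601.7394409179688, -281.353271484375), (81.51338958740234, 34.055419921875), 9.315110206604004)
yaw -15.288668
dir piston->handle 13.918469362831548
eng 2294 ((521.2423095703125, -294.8945617675781), (244.82998657226562, 158.7822265625), 9.024131774902344)
bear 167 ((518.2554931640625, -295.4380798339844), (163.44984436035156, 160.75238037109375), 9.797557830810547)
barrel 296 ((574.423583984375, 319.64544677734375), (74.59996795654297, 61.76707458496094), 1.4760749340057373)
contour 343.0 [574.3 319.4  81. ]
contour 95.0 [573.7 319.5  81. ]
scene handle 90 [ 597.8 -279.1  137.8] z 120.30051157137078 145.05615922967536
((598.429443359375, -281.415771484375), (91.54239654541016, 34.38764953613281), 8.576605796813965)
yaw -1.2994332
dir piston->handle 12.364834189576362
eng 1561 ((528.5592041015625, -292.9761657714844), (233.31002807617188, 157.36553955078125), 9.902782440185547)
bear 350 ((561.1812133789062, -287.7347106933594), (255.66067504882812, 158.64024353027344), 9.866559028625488)
barrel 230 ((574.1257934570312, 320.39764404296875), (77.1463394165039, 63.296424865722656), 4.043553829193115)
contour 256.5 [575.5 319.6  81. ]
contour 67.5 [575.2 320.   81. ]
```

```bash
python3 -c "
import cell
print([ (k,v) for k,v in vars(cell).items() if not k.startswith('_')])"
```

```text
[('capture', <function make.<locals>.drawn_camera at 0x7f51bbec8180>), ('get_calibration', <function make.<locals>.<lambda> at 0x7f51bbec8720>), ('job_done', <function connect.<locals>.done at 0x7f51bbe3b7e0>), ('observe', <function make.<locals>.<lambda> at 0x7f51bbec8680>), ('Unreachable', <class 'cell.Unreachable'>), ('grip_depth', 18.8)]
```

>>> {"fn": "send_rows", "kwargs": {
  "motion": [
    [0,-0.008,0,-0.05,-0.06],
    [0,-0.016,0,-0.1,-0.12],
    [0,-0.023,0,-0.15,-0.18],
    [0,-0.031,0,-0.2,-0.24],
    [0,-0.039,0,-0.25,-0.3],
    [0,-0.047,0,-0.3,-0.36],
    [0,-0.055,0,-0.35,-0.43],
    [0,-0.062,0,-0.395,-0.43]
  ]
}}

```text
time: 0.9
ee_pos: [557.9, 328.7, 212.9]
tcp_rot: [[-0.052, -0.001, -0.999], [0.999, -0.002, -0.052], [-0.002, -1.0, 0.001]]
ft_force: [0.4, 1.0, 0.1]
finger_gap: 91.0
```

>>> {"fn": "send_rows", "kwargs": {
  "motion": [
    [0,-0.01,0,-0.016,0],
    [0,-0.01,0,-0.016,0],
    [0,-0.01,0,-0.016,0],
    [0,-0.01,0,-0.016,0],
    [0,-0.01,0,-0.016,0],
    [0,-0.01,0,-0.016,0],
    [0,-0.01,0,-0.016,0],
    [0,-0.01,0,-0.016,0]
  ]
}}

```text
time: 1.7
ee_pos: [574.1, 319.8, 213.0]
tcp_rot: [[-0.053, -0.001, -0.999], [0.999, -0.002, -0.053], [-0.002, -1.0, 0.001]]
ft_force: [-0.7, 1.1, 0.2]
finger_gap: 91.4
```

Run:
```python
from h import *
s=observe();print(s["time"],s["ee_pos"],s["tcp_rot"])
c=get_calibration("wrist");p,d=capture("wrist")
np.savez("w1.npz",p=p,d=d,**c);cv2.imwrite("pics/w1.png",p)
print("cam at",-c["R"].T@c["t"],c["R"][2])
W=pts("wrist",p,d,c);z=W[...,2]
hsv=cv2.cvtColor(p,cv2.COLOR_BGR2HSV)
m=(abs(W[...,0]-575)<60)&(abs(W[...,1]-320)<50)&(z>76)&(z<86)&(hsv[...,1]<60)
k,l,st,ce=cv2.connectedComponentsWithStats(m.astype(np.uint8));i=1+st[1:,4].argmax();P=W[l==i];print("barrel",len(P),P[:,2].mean(),cv2.minAreaRect(P[:,:2].astype(np.float32)))
cs,_=cv2.findContours((l==i).astype(np.uint8),cv2.RETR_CCOMP,cv2.CHAIN_APPROX_NONE)
for q in cs:
    mm=cv2.moments(q)
    if mm["m00"]>50: print("contour",mm["m00"],ray(c,mm["m10"]/mm["m00"],mm["m01"]/mm["m00"],81).round(1))
```

```text
1.7 [574.07321961 319.84975637 213.03621597] [[-0.05270015 -0.00124019 -0.99860961]
 [ 0.99860918 -0.00161852 -0.05269812]
 [-0.00155091 -0.99999792  0.00132376]]
cam at [489.83015392 316.01303568 384.07362555] [ 0.29560087  0.01449124 -0.95520162]
barrel 2892 80.96342567775682 ((573.4314575195312, 321.8956298828125), (62.419944763183594, 59.95558547973633), 3.36529278755188)
contour 3928.5 [572.1 321.8  81. ]
contour 1053.5 [572.5 321.8  81. ]
contour 54.0 [552.1 298.5  81. ]
contour 56.5 [549.5 342.3  81. ]
```

View pics/w1.png

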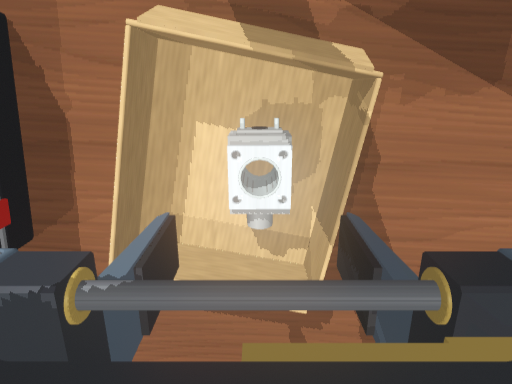

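The barrel is centred at (260,178), square with the fingers, its stub at (260,218) facing away from the base (+x), with free space on both sides for the fingers.

>>> {"fn": "send_rows", "kwargs": {
  "motion": [
    [0,0,0.03,0,-0.006],
    [0,0,0.065,0,-0.006],
    [0,0,0.1,0,-0.006],
    [0,0.0005,0.135,0,-0.006],
    [0,0.0005,0.155,0,-0.006],
    [0,0.0005,0.17,0,-0.006],
    [0,0.0005,0.17,0,-0.006],
    [0,0.0005,0.17,0,-0.006]
  ],
  "grip_force": 35
}}

```text
time: 2.55
ee_pos: [574.2, 320.1, 43.3]
tcp_rot: [[-0.058, -0.001, -0.998], [0.998, -0.001, -0.058], [-0.001, -1.0, 0.001]]
ft_force: [0.0, -0.5, 0.2]
finger_gap: 91.1
```

>>> {"fn": "send_rows", "kwargs": {
  "motion": [
    [0.2,0,0,0,0],
    [0.3,0,0,0,0],
    [0.4,0,0,0,0],
    [0.5,0,0,0,0],
    [0.6,0,0,0,0],
    [0.6,0,0,0,0],
    [0.6,0,0,0,0],
    [0.6,0,0,0,0]
  ]
}}

```text
time: 3.35
ee_pos: [574.5, 320.7, 43.8]
tcp_rot: [[-0.058, -0.0, -0.998], [0.998, -0.0, -0.058], [-0.0, -1.0, 0.0]]
ft_force: [-0.0, 3.2, 4.3]
finger_gap: 60.0
```

>>> {"fn": "send_rows", "kwargs": {
  "motion": [
    [0.6,0,-0.01,0,0],
    [0.6,0,-0.04,0,0],
    [0.6,0,-0.08,0,0],
    [0.6,0,-0.12,0,0],
    [0.6,0,-0.16,0,0],
    [0.6,0,-0.2,0,0],
    [0.6,0,-0.22,0,0],
    [0.6,0,-0.23,0,0]
  ]
}}

```text
time: 4.15
ee_pos: [574.7, 320.2, 275.6]
tcp_rot: [[-0.058, 0.001, -0.998], [0.998, -0.001, -0.058], [-0.001, -1.0, -0.001]]
ft_force: [-0.3, 0.5, -4.2]
finger_gap: 60.0
```

>>> {"fn": "send_rows", "kwargs": {
  "motion": [
    [0.6,-0.015,0,0.002,0],
    [0.6,-0.045,0,0.005,0],
    [0.6,-0.085,0,0.009,0],
    [0.6,-0.13,0,0.013,0],
    [0.6,-0.175,0,0.018,0],
    [0.6,-0.22,0,0.023,0],
    [0.6,-0.265,0,0.027,0],
    [0.6,-0.31,0,0.032,0]
  ]
}}

```text
time: 4.95
ee_pos: [558.5, 6.0, 273.2]
tcp_rot: [[-0.058, -0.004, -0.998], [0.998, -0.002, -0.058], [-0.001, -1.0, 0.004]]
ft_force: [0.7, -1.1, -5.2]
finger_gap: 59.8
```

>>> {"fn": "send_rows", "kwargs": {
  "motion": [
    [0.6,-0.045,0,0.005,-0.015],
    [0.6,-0.09,0,0.009,-0.03],
    [0.6,-0.135,0,0.014,-0.045],
    [0.6,-0.18,0,0.018,-0.06],
    [0.6,-0.22,0,0.023,-0.075],
    [0.6,-0.255,0,0.026,-0.09],
    [0.6,-0.28,0,0.028,-0.105],
    [0.6,-0.29,0,0.03,-0.105]
  ]
}}

```text
time: 5.75
ee_pos: [543.0, -288.0, 270.9]
tcp_rot: [[-0.159, -0.009, -0.987], [0.987, -0.001, -0.159], [0.001, -1.0, 0.009]]
ft_force: [-0.4, 1.0, -4.5]
finger_gap: 59.8
```

Run:
```python
from h import *
s=observe();print(s["time"],s["ee_pos"],s["tcp_rot"],s["ft_force"])
for n in("wrist","top","scene"):
    c=get_calibration(n);p,d=capture(n);np.savez(n+"2.npz",p=p,d=d,**c);cv2.imwrite(f"pics/{n}2.png",p)
a=cv2.imread("pics/wrist2.png");b=cv2.imread("pics/scene2.png")[110:210,150:283];t=cv2.imread("pics/top2.png")[150:250,260:393]
r=lambda i:cv2.resize(i,(400,300),interpolation=cv2.INTER_CUBIC)
cv2.imwrite("pics/m2.png",np.vstack([np.hstack([r(a),r(b)]),np.hstack([r(t),r(a[100:292,128:384])])]))
```

```text
5.75 [ 543.01086482 -287.98844188  270.91632394] [[-1.58986113e-01 -9.26571033e-03 -9.87237338e-01]
 [ 9.87280419e-01 -5.91448078e-04 -1.58987500e-01]
 [ 8.89232491e-04 -9.99956897e-01  9.24188640e-03]] [-0.40172992  0.96650942 -4.534635  ]
```

View pics/m2.png

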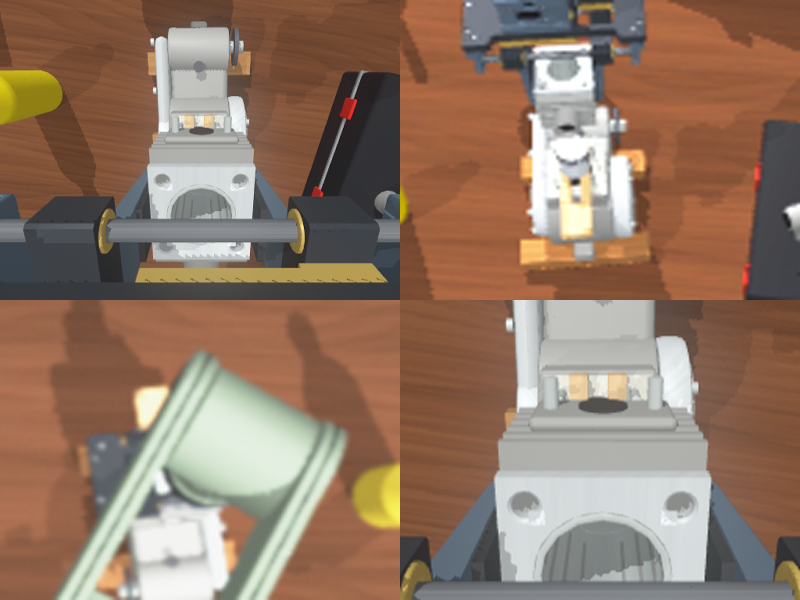

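The wrist view shows the barrel still square in the jaws, with the engine straight behind it. The scene view shows its top and bore at about (560,65) of the mosaic with the piston crown below at (572,150), clear of it.

```bash
cat > m.py <<'E'
from h import *
def barrel(n,D,zt,ctr,tol=4.5,show=True):
    p=D["p"];d=D["d"];c={k:D[k] for k in("intrinsics","R","t")}
    W=pts(n,p,d,c);z=W[...,2];hsv=cv2.cvtColor(p,cv2.COLOR_BGR2HSV)
    m=(abs(W[...,0]-ctr[0])<60)&(abs(W[...,1]-ctr[1])<60)&(abs(z-zt)<tol)&(hsv[...,1]<60)
    k,l,st,ce=cv2.connectedComponentsWithStats(m.astype(np.uint8),connectivity=4);i=1+st[1:,4].argmax();P=W[l==i]
    print(n,"top",len(P),"z",P[:,2].mean().round(1),cv2.minAreaRect(P[:,:2].astype(np.float32)))
    A=np.c_[P[:,:2]-P[:,:2].mean(0),np.ones(len(P))];print(" tilt",np.linalg.lstsq(A,P[:,2],rcond=None)[0][:2].round(3))
    cs,_=cv2.findContours((l==i).astype(np.uint8),cv2.RETR_CCOMP,cv2.CHAIN_APPROX_NONE)
    for q in cs:
        mm=cv2.moments(q)
        if mm["m00"]>15: print(" contour",mm["m00"],(mm["m10"]/mm["m00"],mm["m01"]/mm["m00"]),ray(c,mm["m10"]/mm["m00"],mm["m01"]/mm["m00"],P[:,2].mean()).round(1))
E
python3 - <<'E'
from m import *
barrel("wrist",np.load("wrist2.npz"),308,(543,-288))
barrel("scene",np.load("scene2.npz"),308,(543,-288),6)
for n in("scene0","scene2","wrist2"):
    D=np.load(n+".npz");c=D if "R" in D else None
    W=pts(n[:-1],D["p"],D["d"],c and {k:D[k] for k in("intrinsics","R","t")})
    m=(np.hypot(W[...,0]-549,W[...,1]+290)<30)&(abs(W[...,2]-178.5)<6);P=W[m];print(n,"crown",len(P),P.mean(0) if len(P) else 0,cv2.minEnclosingCircle(P[:,:2].astype(np.float32)) if len(P) else 0)
E
```

```text
wrist top 7347 z 308.2 ((529.1648559570312, -289.7260437011719), (35.77406311035156, 82.28614044189453), 9.393176078796387)
 tilt [0.021 0.007]
 contour 7411.0 (257.4889128772545, 238.09989655017316) [ 524.  -290.7  308.2]
 contour 179.5 (306.5784586815227, 229.02692664809655) [ 516.3 -270.1  308.2]
 contour 177.5 (208.21971830985916, 228.84037558685444) [ 523.1 -312.7  308.2]
scene top 182 z 308.0 ((552.9072265625, -284.1951904296875), (53.59415054321289, 64.4745864868164), 4.706895351409912)
 tilt [-0.052 -0.002]
 contour 147.0 (203.56802721088437, 136.7845804988662) [ 559.3 -284.1  308. ]
scene0 crown 76 [ 548.35214887 -289.86503438  178.22586466] ((548.316162109375, -289.813720703125), 20.71981430053711)
scene2 crown 72 [ 549.65949508 -289.48796961  178.12311833] ((549.197021484375, -290.2226257324219), 18.44419288635254)
wrist2 crown 0 0 0
```

>>> {"fn": "send_rows", "kwargs": {
  "motion": [
    [0.6,-0.001,0,-0.002,0],
    [0.6,-0.0015,0.005,-0.004,0],
    [0.6,-0.002,0.01,-0.0055,0],
    [0.6,-0.002,0.015,-0.0055,0],
    [0.6,-0.002,0.02,-0.0055,0],
    [0.6,-0.002,0.025,-0.0055,0],
    [0.6,-0.002,0.025,-0.0055,0],
    [0.6,-0.002,0.025,-0.0055,0]
  ]
}}

```text
time: 6.7
ee_pos: [549.7, -286.0, 247.1]
tcp_rot: [[-0.161, -0.007, -0.987], [0.987, 0.001, -0.161], [0.002, -1.0, 0.007]]
ft_force: [0.5, 0.1, -4.7]
finger_gap: 59.6
```

Run:
```python
from m import *
s=observe();print(s["time"],s["ee_pos"],s["tcp_rot"],s["ft_force"])
for n in("wrist","scene"):
    c=get_calibration(n);p,d=capture(n);np.savez(n+"3.npz",p=p,d=d,**c);cv2.imwrite(f"pics/{n}3.png",p)
    barrel(n,np.load(n+"3.npz"),s["ee_pos"][2]+37.2,s["ee_pos"],6)
a=cv2.imread("pics/wrist3.png");b=cv2.imread("pics/scene3.png")
D=np.load("wrist3.npz");
r=lambda i:cv2.resize(i,(400,600),interpolation=cv2.INTER_CUBIC)
cv2.imwrite("pics/m3.png",np.hstack([cv2.resize(a[180:360,190:330],(400,514)),cv2.resize(b[120:184,186:236],(400,514),interpolation=cv2.INTER_CUBIC)]))
```

```text
6.7 [ 549.70099499 -286.00704426  247.10992902] [[-1.60671878e-01 -7.02476239e-03 -9.86982877e-01]
 [ 9.87005977e-01  8.17960570e-04 -1.60681460e-01]
 [ 1.93606216e-03 -9.99974992e-01  6.80205921e-03]] [ 0.53908478  0.1440614  -4.74185287]
wrist top 7638 z 284.3 ((535.96484375, -288.0064697265625), (36.487144470214844, 82.75732421875), 9.867391586303711)
 tilt [0.03  0.008]
 contour 7699.5 (257.34324739701714, 238.2791956187631) [ 530.7 -288.8  284.3]
 contour 175.0 (306.4733333333333, 229.0733333333333) [ 522.9 -268.2  284.3]
 contour 172.5 (208.32077294685988, 228.71207729468597) [ 529.6 -310.8  284.3]
scene top 166 z 283.9 ((558.7423095703125, -283.42510986328125), (53.564754486083984, 66.92989349365234), 5.498070240020752)
 tilt [-0.026 -0.008]
 contour 128.0 (204.11848958333331, 142.95442708333331) [ 564.3 -284.2  283.9]
```

View pics/m3.png

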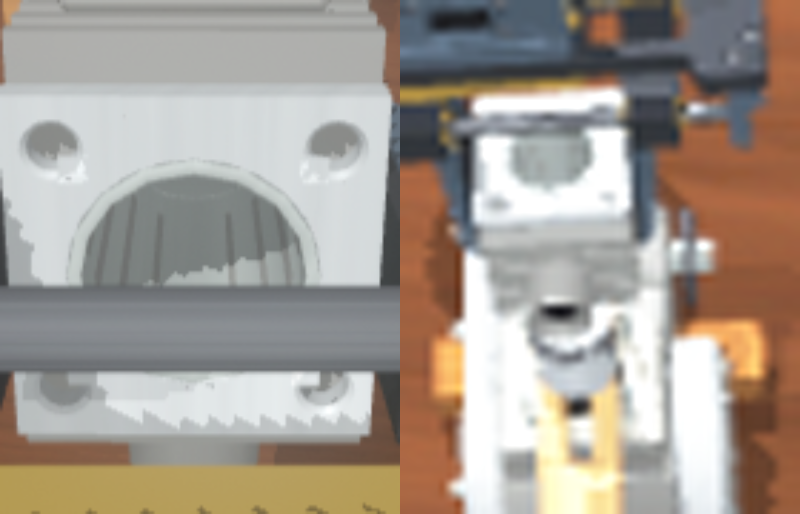

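The barrel hangs square, and the scene view has bore and piston nearly in line but only at 3 mm per pixel. For a sharper check I move 80 mm forward, so that the wrist camera sees the piston behind the barrel.

>>> {"fn": "send_rows", "kwargs": {
  "motion": [
    [0.6,0,0,-0.01,0],
    [0.6,0,0,-0.03,0],
    [0.6,0,0,-0.05,0],
    [0.6,0,0,-0.07,0],
    [0.6,0,0,-0.08,0],
    [0.6,0,0,-0.08,0],
    [0.6,0,0,-0.08,0],
    [0.6,0,0,-0.08,0]
  ]
}}

```text
time: 7.6
ee_pos: [628.0, -273.5, 247.2]
tcp_rot: [[-0.16, -0.007, -0.987], [0.987, 0.0, -0.16], [0.001, -1.0, 0.007]]
ft_force: [0.1, 0.4, -4.9]
finger_gap: 60.0
```

Run:
```python
from m import *
for i in range(3):
    s=observe();print(s["time"],s["ee_pos"])
    c=get_calibration("wrist");p,d=capture("wrist")
print(s["tcp_rot"])
np.savez("wrist4.npz",p=p,d=d,**c);cv2.imwrite("pics/wrist4.png",p)
D=np.load("wrist4.npz");print(c["intrinsics"][0])
barrel("wrist",D,s["ee_pos"][2]+37.2,s["ee_pos"],6)
W=pts("wrist",p,d,c)
m=(np.hypot(W[...,0]-549,W[...,1]+290)<30)&(abs(W[...,2]-178.5)<4)
P=W[m];print("crown",len(P),P.mean(0),cv2.minEnclosingCircle(P[:,:2].astype(np.float32)),cv2.minAreaRect(P[:,:2].astype(np.float32)))
v,u=np.nonzero(m);print(u.min(),u.max(),v.min(),v.max())
```

```text
7.6 [ 628.04135673 -273.49434546  247.21192508]
7.65 [ 628.05347629 -273.5055399   247.33488314]
7.7 [ 628.130699   -273.51101392  247.39124196]
[[-1.60050588e-01 -6.34878030e-03 -9.87088396e-01]
 [ 9.87107959e-01  2.86543866e-04 -1.60055603e-01]
 [ 1.29900198e-03 -9.99979805e-01  6.22107004e-03]]
[332.05850656   0.         257.43115072]
wrist top 7623 z 284.6 ((614.5672607421875, -275.28204345703125), (36.55066680908203, 82.6335678100586), 9.096013069152832)
 tilt [0.03  0.008]
 contour 7689.0 (257.35709021545927, 238.28438895391682) [ 609.1 -276.3  284.6]
 contour 177.5 (306.51173708920186, 228.97934272300466) [ 601.2 -255.7  284.6]
 contour 171.5 (208.3673469387755, 228.7162293488824) [ 608.  -298.3  284.6]
crown 2117 [ 547.1968375  -289.58695874  178.51988909] ((547.5122680664062, -289.61163330078125), 18.049367904663086) ((547.4567260742188, -289.69720458984375), (35.040611267089844, 35.94684600830078), 9.518310546875)
227 278 62 114
```

View pics/wrist4.png

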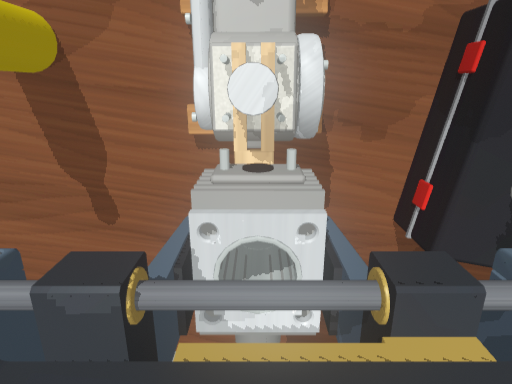

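The wrist view shows the piston crown at (253,88) with its studs square around it, and the barrel below it at (258,270) in line. I check the tilt bias against the earlier picture of the barrel standing on the floor.

Run:
```python
from m import *
barrel("wrist",np.load("w1.npz"),81,(574,320))
D=np.load("wrist4.npz");W=pts("wrist",D["p"],D["d"],{k:D[k] for k in("intrinsics","R","t")})
m=(np.hypot(W[...,0]-547.4,W[...,1]+289.6)<16)&(abs(W[...,2]-178.5)<4);P=W[m]
A=np.c_[P[:,:2]-P[:,:2].mean(0),np.ones(len(P))];print("crown tilt",np.linalg.lstsq(A,P[:,2],rcond=None)[0])
```

```text
wrist top 2884 z 81.0 ((573.4314575195312, 321.8956298828125), (62.419944763183594, 59.95558547973633), 3.36529278755188)
 tilt [-0.002 -0.   ]
 contour 3928.5 (259.3605277671715, 176.20741589241015) [572.1 321.8  81. ]
 contour 40.0 (282.45, 198.85) [593.5 345.3  81. ]
 contour 44.5 (236.31086142322096, 198.99250936329588) [596.  300.9  81. ]
 contour 1059.5 (259.366839704263, 176.68491426773633) [572.6 321.9  81. ]
 contour 54.0 (235.41975308641975, 154.0648148148148) [552.1 298.5  81. ]
 contour 57.5 (282.8579710144927, 153.8) [549.5 342.4  81. ]
crown tilt [ 6.01592731e-04 -2.56583507e-03  1.78620452e+02]
```

Run:
```python
from h import *
for f,ct in(("wrist2",(541.5,-288)),("wrist3",(548,-286)),("wrist4",(626.3,-273.5))):
    D=np.load(f+".npz");W=pts("wrist",D["p"],D["d"],{k:D[k] for k in("intrinsics","R","t")})
    a=np.radians(9.1);dx=W[...,0]-ct[0];dy=W[...,1]-ct[1];x=dx*np.cos(a)+dy*np.sin(a);y=-dx*np.sin(a)+dy*np.cos(a);z=W[...,2]
    zt=308.2 if f=="wrist2" else 284.4
    m=(abs(x)<29)&(abs(y)<28)&(abs(z-zt)<5);X,Y,Z=x[m],y[m],z[m]
    for _ in range(6):
        A=np.c_[X,Y,np.ones(len(X))];k=np.linalg.lstsq(A,Z,rcond=None)[0];r=Z-A@k;g=abs(r)<max(.4,1.5*r.std());X,Y,Z=X[g],Y[g],Z[g]
    print(f,k.round(4),len(X),r.std().round(3),X.min().round(1),X.max().round(1))
```

```text
wrist2 [-1.040000e-02  4.100000e-03  3.081656e+02] 3495 0.222 -29.0 29.0
wrist3 [-7.800000e-03  5.900000e-03  2.843885e+02] 3467 0.234 -29.0 29.0
wrist4 [-5.700000e-03  4.600000e-03  2.846678e+02] 3542 0.226 -29.0 29.0
```

The barrel is rigid in the grip, tilted under 0.011 rad. Back over the piston with the correction.

>>> {"fn": "send_rows", "kwargs": {
  "motion": [
    [0.6,-0.001,0,0.01,0],
    [0.6,-0.002,0,0.03,0],
    [0.6,-0.003,0,0.05,0],
    [0.6,-0.003,0,0.065,0],
    [0.6,-0.003,0,0.075,0],
    [0.6,-0.003,0,0.0805,0],
    [0.6,-0.003,0,0.0805,0],
    [0.6,-0.003,0,0.0805,0]
  ]
}}

```text
time: 8.55
ee_pos: [549.6, -289.4, 248.0]
tcp_rot: [[-0.16, -0.005, -0.987], [0.987, 0.0, -0.16], [0.001, -1.0, 0.005]]
ft_force: [-0.3, 0.3, -4.7]
finger_gap: 59.7
```

>>> {"fn": "send_rows", "kwargs": {
  "motion": [
    [0.6,0,0,0,0],
    [0.6,0,0.002,0,0],
    [0.6,0,0.005,0,0],
    [0.6,0,0.008,0,0],
    [0.6,0,0.01,0,0],
    [0.6,0,0.01,0,0],
    [0.6,0,0.01,0,0],
    [0.6,0,0.01,0,0]
  ]
}}

```text
time: 9.35
ee_pos: [549.7, -289.5, 238.2]
tcp_rot: [[-0.16, -0.005, -0.987], [0.987, 0.0, -0.16], [0.001, -1.0, 0.005]]
ft_force: [0.1, 0.9, -4.8]
finger_gap: 59.7
```

>>> {"fn": "send_rows", "kwargs": {
  "motion": [
    [0.6,0,0,0.0005,0],
    [0.6,0,0.002,0.0005,0],
    [0.6,0,0.005,0.0005,0],
    [0.6,0,0.008,0.0005,0],
    [0.6,0,0.0095,0.0005,0],
    [0.6,0,0.0095,0.0005,0],
    [0.6,0,0.0095,0.0005,0],
    [0.6,0,0.0095,0.0005,0]
  ]
}}

```text
time: 10.15
ee_pos: [549.2, -289.5, 228.8]
tcp_rot: [[-0.16, -0.005, -0.987], [0.987, -0.0, -0.16], [0.001, -1.0, 0.005]]
ft_force: [-0.5, 0.4, -5.3]
finger_gap: 60.1
```

Run:
```python
from m import *
s=observe();c=get_calibration("wrist");p,d=capture("wrist");np.savez("wrist5.npz",p=p,d=d,**c)
print(s["time"],s["ee_pos"],s["tcp_rot"][0],s["finger_gap"])
barrel("wrist",np.load("wrist5.npz"),s["ee_pos"][2]+37.3,s["ee_pos"],4)
c=get_calibration("scene");p,d=capture("scene");cv2.imwrite("pics/s5.png",cv2.resize(p[120:200,160:260],(800,640)[:2] if 0 else (750,600),interpolation=cv2.INTER_CUBIC))
K,R,t=c["intrinsics"],c["R"],c["t"]
# expected pixels for a barrel exactly over the piston as seen in scene0/top0
for nm,X in(("top centre",(548.4,-289.9,266)),("stub end",(548.4+60*.987,-289.9+60*.16,236)),("crown",(548.4,-289.9,178.5))):
    q=K@(R@np.array(X)+t);q=q[:2]/q[2];print(nm,q.round(1),"in crop",((q-[160,120])*7.5).round(0))
```

```text
10.15 [ 549.21072791 -289.53864019  228.83082117] [-0.16009963 -0.00482728 -0.98708906] 60.07387400018023
wrist top 7183 z 266.1 ((535.0724487304688, -291.520751953125), (35.73359298706055, 82.265380859375), 8.84510326385498)
 tilt [0.019 0.006]
 contour 7264.5 (257.4436185101062, 238.33675178378874) [ 530.2 -292.3  266.1]
 contour 193.0 (306.73747841105353, 229.40932642487047) [ 522.4 -271.6  266.1]
 contour 183.0 (208.08287795992712, 228.99635701275042) [ 529.2 -314.4  266.1]
top centre [203.7 142.6] in crop [328. 170.]
stub end [204.9 163. ] in crop [336. 323.]
crown [206.5 159.1] in crop [349. 293.]
```

View pics/s5.png

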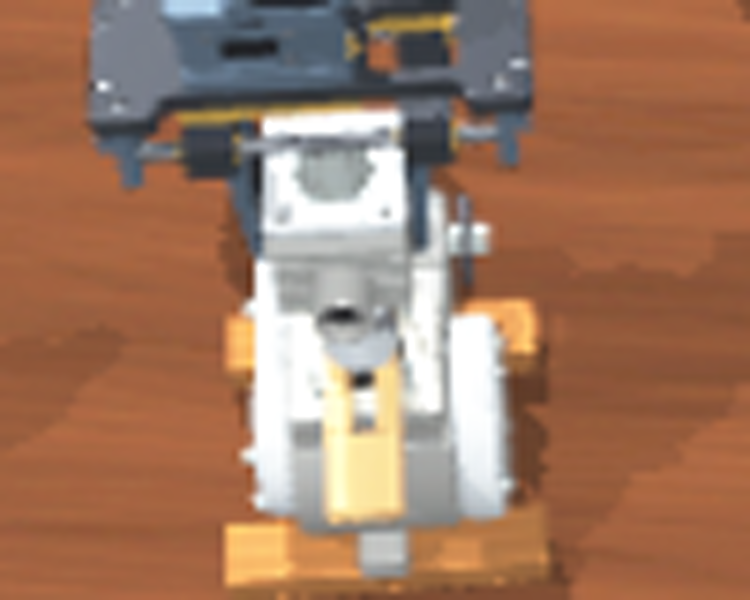

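Run:
```python
from cell import *
print(observe()["ee_pos"],abs(observe()["joint_velocities"]).max());job_done()
```

```text
[ 549.20157008 -289.53570995  228.83364213] 0.0025200974064344644
the job is handed in; nothing more can be done
```

I lifted the barrel out of the box, carried it over the tool case and left it hanging over the piston. I handed the job in at about 10.3 s with the arm still and the barrel gripped (35 N set, fingers 60 mm apart). The hand-in gives no verdict.

**Last checks:**

| Check | Measured | Allowed |
|---|---|---|
| Bore axis to piston axis (wrist camera) | about 0.2 mm | 5 mm |
| Spigot underside above the crown | about 11.5 mm | 3–18 mm |
| Tilt | under 0.011 rad, from the previous pictures | 0.09 rad |
| Squareness | barrel turned 9.1°, engine 9–10°: at most about 0.015 rad apart | 0.1 rad |
| Exhaust port | to the front | to the front |

- **Touching:** the wrist force stayed close to the barrel's own weight, with no sign of touching the engine.
- **Cameras that disagreed:** the top and scene cameras together put the ideal spot about 1.2 mm away from the wrist camera's. In the last scene picture the barrel sat within about a pixel (3 mm) of where it should appear. I went by the wrist camera because it had seen the barrel and piston in one picture.
- **Tilt outlier:** the raw tilt readings of 0.02–0.03 rad came from stray depth points; refitted on clean points they dropped to the tool's own small tilt. I did not refit the last picture, which still reads 0.019 raw.
- **Not measured:** I did not check afterwards whether the tool case, carburettor, head or oil bottle had moved. The barrel passed about 45 mm above the carburettor.

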